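Make up two fittings kits for the gym apparatus

TASK

Make up the two fittings kits from the loose stock: the tray that already holds the square floor anchor with its eye gets the turnbuckle and the shackle, and the tray that already holds the tube collar gets the rubber foot, the star knob and the short bolt with its nut. Set each part down, do not drop it, fully on the floor of its tray, nothing piled up or leaning on the rim or on another part: turnbuckle, shackle and bolt lying flat, foot and knob standing as they stand now, the knob's stud up. Leave the long bolt lying where it is.

Things in the scene. Friction and masses are not known exactly. Their poses are not given: they have to be found in the camera images.
- anchor_tray: grey open plastic tray, fixed; outside 168 (x) x 220 (y) x 24 mm high, walls and floor 4 mm, no dividers; origin: centre of its underside. In one corner a part that stays: a galvanised steel floor anchor, 76 mm square plate 6 mm thick with an upright eye (top 45 mm above the bench), centred at x +34, y -60 mm. The rest of the floor is free.
- collar_tray: grey open plastic tray, fixed; outside 168 (x) x 220 (y) x 24 mm high, walls and floor 4 mm, no dividers; origin: centre of its underside. In one corner a part that stays: an aluminium split tube collar, standing ring 64 mm outside diameter, top 34 mm above the bench, centred at x +36, y -62 mm, its two lugs reaching to y -13 mm. The rest of the floor is free.
- turnbuckle: steel open-frame turnbuckle lying flat, 150 mm long along its x, an eye at each end. Frame 96 mm long, 30 mm wide (y), 18 mm high at the end bosses; between these two side bars, 68 mm long, 14 mm high, 30 mm over their outer faces. Origin: its middle, on the axis, 9 mm above what it lies on. 0.24 kg.
- shackle: steel bow shackle lying flat, 55 mm long along x, bow of 10 mm bar towards +x, 46 mm wide, sloping down to its crown (x +27.5). Pin along y at x -15.5 mm, 50 mm over its ends (y -25 to +25), through two lugs, 24 mm discs. Origin: middle of length and width, at pin height, 12 mm above what it lies on. 0.15 kg.
- short_bolt: short steel hex bolt with its nut run on, lying, 70 mm long along its x: head (24 mm across flats, 10 mm thick) at the -x end, shank 16 mm in diameter, nut (24 mm across flats) from x +16 to +30 mm; bare shank from x -25 to +16 mm. Origin: middle of the length on the axis, 12 mm above what it lies on. 0.14 kg.
- long_bolt: long steel hex bolt with its nut run on, like the short one but 125 mm long; not wanted for the kits. Origin: middle of its length on the axis, 12 mm above what it lies on.
- star_knob: black plastic star knob with five lobes, 52 mm across and 22 mm high, standing face down, its steel stud (12 mm in diameter, top 62 mm above the underside) straight up from the middle. Origin: centre of the underside; z along the stud. 0.09 kg.
- rubber_foot: black rubber foot for a tube leg, round, standing with its socket up: tread 58 mm in diameter, 12 mm high; from 17 mm up a neck tapering from 49 to 47 mm diameter; 44 mm high in all, open socket of 35 mm diameter in the top. Origin: centre of the underside; z up. 0.10 kg.
Not all that is in view belongs to the job. Leave any orange or pink look-alike of the star_knob alone.

How it is judged:
By the outcome, as a careful person would: the job done as asked, in the order asked, and still so for the second after the job is handed in, with the robot touching nothing.
It also fails if it takes over 125 s, if anything falls off the work surface, if the arm or the gripper's body presses on something with over 40 N, if the wrist force passes 120 N, or if a joint passes its speed limit or range.

ROBOT

A 6-joint arm with a two-finger parallel gripper is mounted at the origin on the work surface. World frame = base frame: x ahead of the robot, y to its left, z up, the work surface at z = 0. Lengths are in m, angles in rad, forces in N, time in s.
With the tool pointing down it reaches from about 0.25 to 0.725 m from the base axis. Payload 4 kg.
Tool frame: the origin (TCP) lies midway between the tips of the shut fingers; the grasp point (between the pads) lies bot.tcp_to_grasp behind it (bot.tcp_to_grasp is the distance from the TCP to the grasp point, in m); z points along the fingers, y is the line along which they close (so a half turn about z gives the same grasp; the last joint's range is limited). The gripper opens to 85 mm and grips with 20 to 120 N. Pads are 22 mm wide; open, the fingers measure 114 mm over their backs; the gripper's body (76 mm by 85 mm) begins 54 mm behind the grasp point. The pads swing forward as they close: fully open they stand 13 mm farther back than shut.
Start: joints at [-1.184, 0.241, 0.005, 1.335, 0, 1.571], TCP at [0.189, -0.463, 0.231] pointing down, gripper open.
Joint ranges: [-2.72, 2.72], [-1.05, 1.87], [-1.09, 1.28], [-1.99, 2.15], [-1.42, 1.44], [-3.14, 3.14]. Speed limits (rad/s): [2.79, 2.79, 3.14, 3.14, 3.14, 3.14].

INTERFACE

Orientations are given as a unit quaternion [x, y, z, w].
In Python, from workcell import readout, camera, bot gives the robot as it stands. The module is installed in compiled form; this text tells all that it offers.
- The arm moves only by the tool jog_arm, never from a script. Its argument "motion" is a list of rows, each an object of numbers: "x", "y", "z": the shift along the tool's x, y, z in mm; "spin": the turn about the tool's z in degrees; "fingers": the closure, from -1 (fully open) to 1 (shut). A call has 1 to 8 rows; each row is the pose to reach, as a shift and turn from the pose commanded when the call began, along the tool's axes at that moment; what a row does not reach only later rows make up. A row lasts 1/8 s, in which the tool goes at most 62.5 mm and 10.7 degrees, less where a joint would pass 70% of its speed; a pose out of reach is approached as far as the arm can. A call with a gripper value outside its range is refused whole. The fingers move at their own pace and stop on an object; the grip force is fixed at half the most. Time passes only in rows, so rows that repeat a pose let the fingers close. It gives the time, the measured TCP pose, the force, the opening and the grip force at its end, in the units of the state.
- readout.get_obs(): the state, without advancing time (a new reading comes with each control period).
- camera(name): name is "scene" or "top" or "wrist"; returns a dict with "pixels" (480x640x3 uint8, red, green, blue), "K" (3x3 intrinsics, pixels), "dist" ([k1, k2, p1, p2, k3] as OpenCV has them; the pictures are not rectified), "rvec" (rotation vector, rad) and "tvec" (3), from world to camera coordinates, as OpenCV has them. Camera axes: x right, y down, z forward; pixel columns grow to the right and rows downward; lengths in m; the calibration is good to about 2 mm. A picture is of the moment at which its call begins. There is no depth.
- bot.job_done(): hands the job in; it is judged then, once.
The state is a dict: "clock": time; "joint_pos": joint angles; "joint_vel": joint speeds; "tau": joint torques, N m; "eef_pos": TCP position; "tool_rot": TCP orientation; "ft_force": force on the tool from outside, world axes, zero at the start; "ft_torque": the same for the moment, N m; "grip_width": finger opening in m; "grasp_force": force on a finger pad.
Only numpy, scipy, OpenCV 4.12 (cv2) and the standard library are available. Lean on these libraries where they do the work, as an engineer would, in place of code of your own. Each camera call takes 0.05 s, during which the arm holds its last target. There are 200 camera calls.

## Working session

There is one attempt and no reset: what is moved stays moved. The work goes in short steps, Python scripts to look and compute and a tool call to move; the robot and the scene stay as the last step left them, time stands still between calls to the robot, and variables do not carry over. Pictures are saved under pics/ and viewed, at most 18 in all, crops included, and the job is handed in when it is done.

Besides the shell and the picture viewer there is one more tool, called after ">>>" by a JSON object that holds its "fn" and its "kwargs", one argument or row to a line. jog_arm: Moves the arm, as the interface text tells. Its arguments: {"type":"object","properties":{"motion":{"type":"array"}},"required":["motion"]}

```bash
mkdir -p pics
python3 - <<'E'
from workcell import readout,camera,bot
import cv2,pickle
print(readout.get_obs(), bot.tcp_to_grasp)
d={}
for n in("scene","top"):
    d[n]=camera(n); cv2.imwrite(f"pics/{n}0.png",cv2.cvtColor(d[n]["pixels"],cv2.COLOR_RGB2BGR))
    print(n,d[n]["K"],d[n]["dist"],d[n]["rvec"],d[n]["tvec"])
pickle.dump(d,open("cam0.pkl","wb"))
E
```

```text
{'clock': 0.0, 'joint_pos': array([-1.18402518e+00,  2.41426152e-01,  3.71371028e-03,  1.33516342e+00,
        8.71083850e-06,  1.57083060e+00]), 'joint_vel': array([ 0.00037535,  0.0008786 ,  0.00077748, -0.00225067, -0.00200031,
        0.00103208]), 'tau': array([ 2.40379695e-04, -3.72320044e+01,  2.52406758e+01,  1.70105539e-02,
       -6.93180723e-06, -8.87024214e-06]), 'eef_pos': array([ 0.18836751, -0.46248801,  0.23040234]), 'tool_rot': array([ 9.81361976e-01,  1.92165529e-01, -1.95568226e-04, -1.02121851e-03]), 'ft_force': array([-0.46511902, -0.44033028, -0.14843697]), 'ft_torque': array([ 0.01834675, -0.05719588, -0.04686397]), 'grasp_force': 0.0, 'grip_width': 0.08544077466744243} 0.0187
scene [[484.58517119   0.         321.78485955]
 [  0.         484.58517119 244.15807813]
 [  0.           0.           1.        ]] [-0.02233837  0.          0.          0.          0.        ] [ 1.41641855  2.34260987 -0.72259421] [ 0.19675233 -0.30754202  1.32812329]
top [[448.05006482   0.         319.78850205]
 [  0.         448.05006482 236.20789251]
 [  0.           0.           1.        ]] [0.01572674 0.         0.         0.         0.        ] [ 2.1962889  -2.15344938  0.095074  ] [-0.01766077  0.4421205   0.82982605]
```

View pics/top0.png

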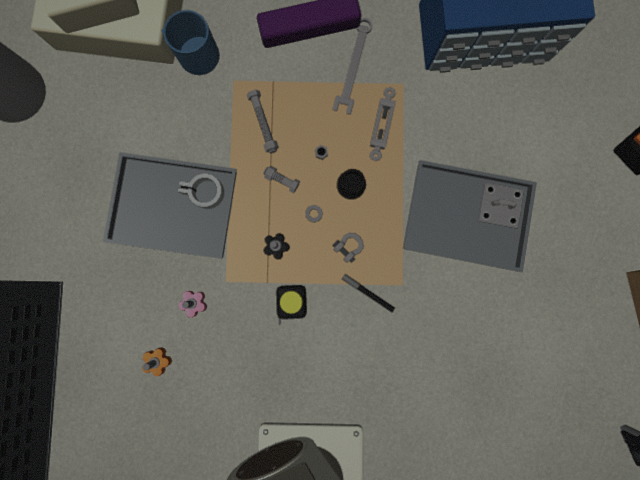

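View pics/scene0.png

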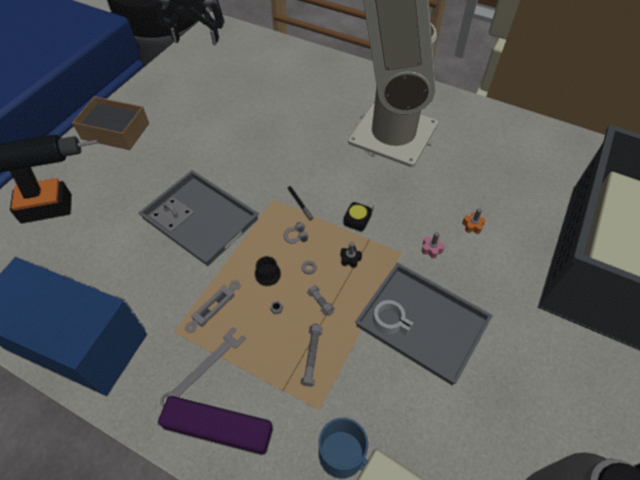

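```bash
cat > h.py <<'E'
import numpy as np,cv2,pickle
from scipy.spatial.transform import Rotation as R
def p2w(c,pts,z):
    """pixels -> world xyz on planes z"""
    u=cv2.undistortPoints(np.array(pts,float).reshape(-1,1,2),c["K"],np.array(c["dist"])).reshape(-1,2)
    M=cv2.Rodrigues(np.array(c["rvec"]))[0]; t=np.array(c["tvec"]).ravel()
    o=-M.T@t; d=np.c_[u,np.ones(len(u))]@M
    return o+d*((np.asarray(z)-o[2])/d[:,2])[:,None]
def w2p(c,P):
    return cv2.projectPoints(np.array(P,float).reshape(-1,1,3),np.array(c["rvec"]),np.array(c["tvec"]),c["K"],np.array(c["dist"]))[0].reshape(-1,2)
def crop(c,x0,y0,x1,y1,s,fn,marks=()):
    im=cv2.resize(c["pixels"][y0:y1,x0:x1,::-1],None,fx=s,fy=s,interpolation=cv2.INTER_CUBIC)
    im=cv2.convertScaleAbs(im,alpha=1.5)
    for m in marks: cv2.circle(im,(int((m[0]-x0+.5)*s),int((m[1]-y0+.5)*s)),2,(0,255,0),-1)
    cv2.imwrite(fn,im)
def go(pos,yaw=None):
    """shift in tool mm + spin deg to reach TCP pos with tool y axis along world angle yaw(deg)"""
    from workcell import readout
    o=readout.get_obs(); r=R.from_quat(o["tool_rot"])
    s=r.inv().apply((np.array(pos)-o["eef_pos"])*1000)
    y=r.as_matrix()[:,1]; a=np.degrees(np.arctan2(y[1],y[0]))
    sp=None
    if yaw is not None:
        sp=-((yaw-a+90)%180-90)   # tool z is down
    print("shift",s.round(1),"spin",None if sp is None else round(sp,1),"tool y at",a.round(1),"j6",o["joint_pos"][5].round(2),"t",o["clock"].round(2))
E
python3 - <<'E'
from h import *
d=pickle.load(open("cam0.pkl","rb"));c=d["top"]
crop(c,220,75,415,290,2.75,"pics/mat.png")
crop(c,100,145,240,265,4,"pics/ct.png"); crop(c,400,155,540,275,4,"pics/at.png")
M=cv2.Rodrigues(c["rvec"])[0];print(-M.T@c["tvec"])
print(p2w(c,[(351,184),(383,124),(282,179),(349,246),(276,246),(471,216),(171,205)],0.01).round(3))
E
```

```text
[ 0.36679132 -0.01118013  0.86587115]
[[ 0.546 -0.067  0.01 ]
 [ 0.666 -0.128  0.01 ]
 [ 0.553  0.067  0.01 ]
 [ 0.426 -0.065  0.01 ]
 [ 0.423  0.074  0.01 ]
 [ 0.488 -0.299  0.01 ]
 [ 0.498  0.279  0.01 ]]
```

View pics/mat.png

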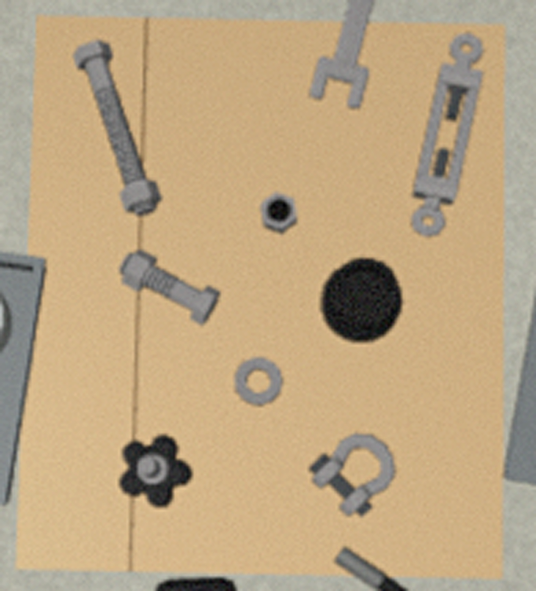

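View pics/ct.png

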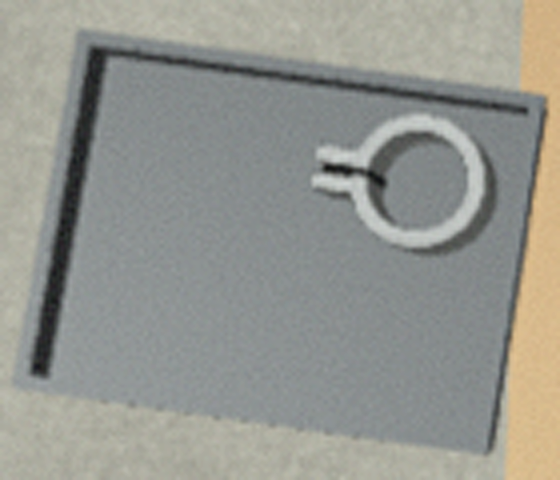

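View pics/at.png

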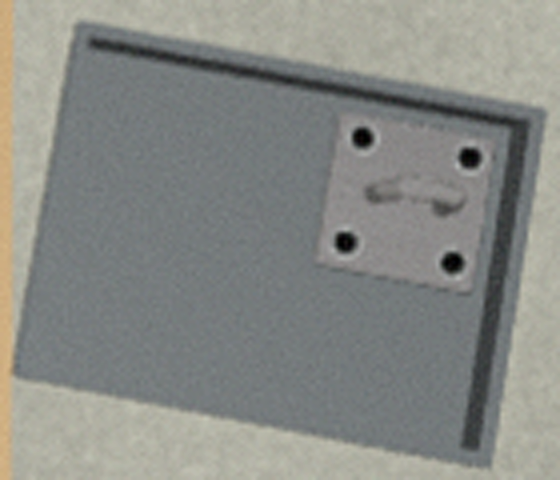

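Candidates: knobs are black (276,246), pink (193,303) and orange (155,362), so black. Bolts are short (282,179) and long (262,122). The loose nut (321,152), washer (314,213) and wrench are not wanted. Foot is at (351,184), turnbuckle (383,124), shackle (349,246). The close crop confirms the choices. The anchor tray is on the right (471,216) and the collar tray on the left (171,205).

```bash
cat > meas.py <<'E'
from h import *
from scipy.optimize import least_squares
c=pickle.load(open("cam0.pkl","rb"))["top"]
f=lambda pts,x0,y0,s:np.array(pts,float)/s+[x0,y0]-.5
T={}
for n,pts in dict(collar=f([(82,30),(548,97),(492,455),(15,385)],100,145,4),anchor=f([(77,22),(545,108),(490,467),(13,377)],400,155,4)).items():
    L=np.array([(.084,.110),(.084,-.110),(-.084,-.110),(-.084,.110)])
    def W(q,l,z): a=q[2];return np.c_[l@np.array([[np.cos(a),np.sin(a)],[-np.sin(a),np.cos(a)]])+q[:2],np.full(len(l),z)]
    r=least_squares(lambda q:(w2p(c,W(q,L,.024))-pts).ravel(),[.49,.28 if n=="collar" else -.3,0]);T[n]=r.x
    print(n,r.x[:2].round(4),np.degrees(r.x[2]).round(1),"res px",r.fun.round(1))
m=lambda pts,z:p2w(c,f(pts,220,75,2.75),z)
def rep(n,a,b):
    d=b-a;print(n,a.round(3),b.round(3),"len",np.hypot(*d[:2]).round(4),"ang",np.degrees(np.arctan2(d[1],d[0])).round(1),"mid",((a+b)/2).round(4))
e=m([(466,47),(429,220)],.009);rep("turnb",e[1],e[0])
e=m([(341,487),(363,464)],[.012,.009]);rep("shackle pin->bow",*e)
e=m([(327,470),(353,503)],.018);rep("lugs",*e)
e=m([(207,304),(138,269)],.012);rep("bolt head->nut",*e)
e=m([(155,471),(151,467)],[.022,.062]);rep("knob",*e)
print("foot",m([(361,300)],.02).round(4))
pickle.dump(T,open("trays.pkl","wb"))
E
python3 meas.py
python3 - <<'E'
from h import *
go([.6,-.128,.2],0)
E
```

```text
collar [0.4966 0.2748] -7.1 res px [ 1.3  1.4 -1.4  0.9 -1.7 -1.5  1.8 -0.7]
anchor [ 0.4878 -0.2914] -9.7 res px [ 0.9  1.5 -1.6  1.2 -1.1 -1.4  1.8 -1.1]
turnb [ 0.605 -0.114  0.009] [ 0.732 -0.14   0.009] len 0.1295 ang -11.3 mid [ 0.6689 -0.127   0.009 ]
shackle pin->bow [ 0.415 -0.055  0.012] [ 0.431 -0.07   0.009] len 0.0225 ang -42.7 mid [ 0.4228 -0.0623  0.0105]
lugs [ 0.426 -0.045  0.018] [ 0.403 -0.063  0.018] len 0.0289 ang -140.8 mid [ 0.4145 -0.0537  0.018 ]
bolt head->nut [0.541 0.041 0.012] [0.565 0.091 0.012] len 0.0548 ang 64.0 mid [0.5534 0.066  0.012 ]
knob [0.422 0.074 0.022] [0.422 0.072 0.062] len 0.0013 ang -93.0 mid [0.4224 0.0729 0.042 ]
foot [[ 0.5447 -0.0663  0.02  ]]Traceback (most recent call last):
  File "<stdin>", line 2, in <module>
  File "h.py", line 25, in go
    print("shift",s.round(1),"spin",None if sp is None else round(sp,1),"tool y at",a.round(1),"j6",o["joint_pos"][5].round(2),"t",o["clock"].round(2))
                                                                                                                                   ^^^^^^^^^^^^^^^^
AttributeError: 'float' object has no attribute 'round'
```

```bash
sed -i 's/o\["clock"\].round(2)/round(o["clock"],2)/' h.py
python3 - <<'E'
from h import *
go([.655,-.127,.17],78.7)
E
```

```text
shift [ 558.7 -134.6   60.8] spin 33.5 tool y at -67.8 j6 1.57 t 0.1
```

>>> {"fn": "jog_arm", "kwargs": {
  "motion": [
    {"x": 560,"y": -135,"z": 60,"spin": 33.5,"fingers": -1},
    {"x": 560,"y": -135,"z": 60,"spin": 33.5,"fingers": -1},
    {"x": 560,"y": -135,"z": 60,"spin": 33.5,"fingers": -1},
    {"x": 560,"y": -135,"z": 60,"spin": 33.5,"fingers": -1},
    {"x": 560,"y": -135,"z": 60,"spin": 33.5,"fingers": -1},
    {"x": 560,"y": -135,"z": 60,"spin": 33.5,"fingers": -1},
    {"x": 560,"y": -135,"z": 60,"spin": 33.5,"fingers": -1},
    {"x": 560,"y": -135,"z": 60,"spin": 33.5,"fingers": -1}
  ]
}}

```text
clock: 1.1
eef_pos: [0.5752, -0.1849, 0.1812]
tool_rot: [0.995, -0.099, -0.0, 0.0]
ft_force: [0.9, -0.2, 1.1]
grip_width: 0.0852
grasp_force: 0.0
```

Run:
```python
from h import *
go([.655,-.127,.17],78.7)
```

```text
shift [ 66.9 -72.5  11.1] spin -0.0 tool y at -101.3 j6 3.03 t 1.1
```

```bash
python3 - <<'E'
s=open("h.py").read()
s=s.replace('''        sp=-((yaw-a+90)%180-90)   # tool z is down
''','''        j1=np.degrees(np.arctan2(pos[1],pos[0])); j6=np.degrees(o["joint_pos"][5])
        c=[90+j1-yaw+k for k in(-540,-360,-180,0,180,360)]
        t=min([q for q in c if abs(q)<172],key=lambda q:abs(q-j6))
        sp=-((90+j1-t)-a); sp=(sp+180)%360-180; print("target j6",t)
''')
open("h.py","w").write(s)
E
python3 - <<'E'
from h import *
go([.655,-.127,.17],78.7)
E
```

```text
target j6 0.3268995039491074
shift [ 66.9 -72.5  11.1] spin 180.0 tool y at -101.3 j6 3.03 t 1.1
```

>>> {"fn": "jog_arm", "kwargs": {
  "motion": [
    {"x": 67,"y": -72.5,"z": 11,"spin": -86,"fingers": -1},
    {"x": 67,"y": -72.5,"z": 11,"spin": -86,"fingers": -1},
    {"x": 67,"y": -72.5,"z": 11,"spin": -86,"fingers": -1},
    {"x": 67,"y": -72.5,"z": 11,"spin": -86,"fingers": -1},
    {"x": 67,"y": -72.5,"z": 11,"spin": -86,"fingers": -1},
    {"x": 67,"y": -72.5,"z": 11,"spin": -86,"fingers": -1},
    {"x": 67,"y": -72.5,"z": 11,"spin": -86,"fingers": -1},
    {"x": 67,"y": -72.5,"z": 11,"spin": -86,"fingers": -1}
  ]
}}

```text
clock: 2.1
eef_pos: [0.6535, -0.1283, 0.17]
tool_rot: [0.794, 0.608, -0.001, -0.001]
ft_force: [-0.5, 0.3, -0.1]
grip_width: 0.0856
grasp_force: 0.0
```

Run:
```python
from h import *
go([.655,-.127,.17],78.7)
```

```text
target j6 0.3268995039491074
shift [1.7 1.1 0. ] spin -93.7 tool y at -15.0 j6 1.64 t 2.1
```

>>> {"fn": "jog_arm", "kwargs": {
  "motion": [
    {"x": 2,"y": 1,"spin": -93.7,"fingers": -1},
    {"x": 2,"y": 1,"spin": -93.7,"fingers": -1},
    {"x": 2,"y": 1,"spin": -93.7,"fingers": -1},
    {"x": 2,"y": 1,"spin": -93.7,"fingers": -1},
    {"x": 2,"y": 1,"spin": -93.7,"fingers": -1},
    {"x": 2,"y": 1,"spin": -93.7,"fingers": -1},
    {"x": 2,"y": 1,"spin": -93.7,"fingers": -1},
    {"x": 2,"y": 1,"spin": -93.7,"fingers": -1}
  ]
}}

```text
validation failed for argument at $.mo...
```

Run:
```python
from h import *
from workcell import camera
go([.669,-.127,.1],78.7)
c=camera("wrist");pickle.dump(c,open("w1.pkl","wb"));cv2.imwrite("pics/w1.png",c["pixels"][:,:,::-1])
```

```text
target j6 0.5511257739785691
shift [ 5.3 14.7 70. ] spin -93.7 tool y at -15.0 j6 1.64 t 2.1
```

View pics/w1.png

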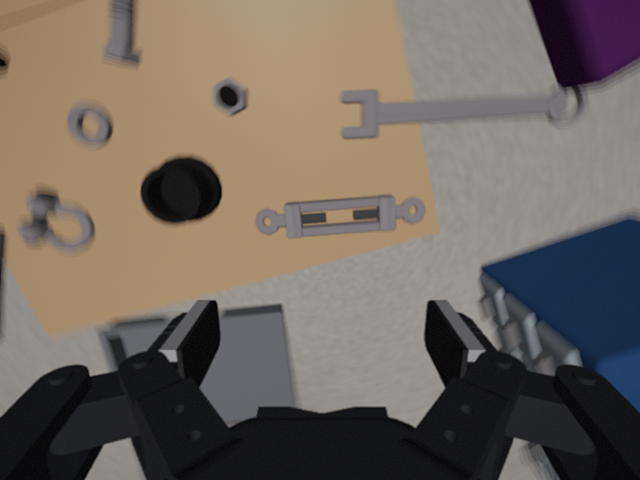

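The wrist view, taken before the spin because that call was refused, shows the turnbuckle eyes at (268,221) and (412,210). The foot is at (182,190), the shackle at (60,222) and part of the short bolt at (123,30).

Run:
```python
from h import *
c=pickle.load(open("w1.pkl","rb"))
e=p2w(c,[(268,221),(412,210)],.009);d=e[1]-e[0]
print(e.round(4),np.hypot(*d[:2]),np.degrees(np.arctan2(d[1],d[0])),e.mean(0))
```

```text
[[ 0.6067 -0.1163  0.009 ]
 [ 0.7329 -0.1399  0.009 ]] 0.12834891153164438 -10.554793581084338 [ 0.66976797 -0.12809513  0.009     ]
```

>>> {"fn": "jog_arm", "kwargs": {
  "motion": [
    {"x": 2,"y": 1,"z": 0,"spin": -93.7,"fingers": -1},
    {"x": 2,"y": 1,"z": 0,"spin": -93.7,"fingers": -1},
    {"x": 2,"y": 1,"z": 0,"spin": -93.7,"fingers": -1},
    {"x": 2,"y": 1,"z": 0,"spin": -93.7,"fingers": -1},
    {"x": 2,"y": 1,"z": 0,"spin": -93.7,"fingers": -1},
    {"x": 2,"y": 1,"z": 0,"spin": -93.7,"fingers": -1},
    {"x": 2,"y": 1,"z": 0,"spin": -93.7,"fingers": -1},
    {"x": 2,"y": 1,"z": 0,"spin": -93.7,"fingers": -1}
  ]
}}

```text
clock: 3.15
eef_pos: [0.6551, -0.1267, 0.1702]
tool_rot: [0.167, 0.986, 0.0, -0.001]
ft_force: [0.0, -0.3, 0.4]
grip_width: 0.0854
grasp_force: 0.0
```

Run:
```python
from h import *
go([.6695,-.1277,.003],79)
```

```text
target j6 0.20115237164719701
shift [-14.2   3.9 167.2] spin -8.3 tool y at 70.7 j6 0.14 t 3.15
```

>>> {"fn": "jog_arm", "kwargs": {
  "motion": [
    {"x": -14,"y": 4,"z": 60,"spin": -8.3,"fingers": -1},
    {"x": -14,"y": 4,"z": 110,"spin": -8.3,"fingers": -1},
    {"x": -14,"y": 4,"z": 145,"spin": -8.3,"fingers": -1},
    {"x": -14,"y": 4,"z": 162,"spin": -8.3,"fingers": -1},
    {"x": -14,"y": 4,"z": 167,"spin": -8.3,"fingers": -0.5},
    {"x": -14,"y": 4,"z": 167,"spin": -8.3,"fingers": 0},
    {"x": -14,"y": 4,"z": 167,"spin": -8.3,"fingers": 0},
    {"x": -14,"y": 4,"z": 167,"spin": -8.3,"fingers": 0}
  ]
}}

```text
clock: 4.15
eef_pos: [0.6709, -0.1279, 0.0055]
tool_rot: [0.097, 0.995, -0.0, 0.001]
ft_force: [-0.2, -0.4, 0.1]
grip_width: 0.0425
grasp_force: 0.0
```

>>> {"fn": "jog_arm", "kwargs": {
  "motion": [
    {"x": 0,"y": 0,"z": 0,"spin": 0,"fingers": 1},
    {"x": 0,"y": 0,"z": 0,"spin": 0,"fingers": 1},
    {"x": 0,"y": 0,"z": 0,"spin": 0,"fingers": 1},
    {"x": 0,"y": 0,"z": 0,"spin": 0,"fingers": 1},
    {"x": 0,"y": 0,"z": 0,"spin": 0,"fingers": 1}
  ]
}}

```text
clock: 4.78
eef_pos: [0.6706, -0.1279, 0.0052]
tool_rot: [0.097, 0.995, -0.0, 0.001]
ft_force: [-1.1, -0.1, 5.8]
grip_width: 0.0285
grasp_force: 61.5
```

Run:
```python
from h import *
go([.4464,-.2843,.007],-9.7)
```

```text
target j6 67.20804987384744
shift [ 189.7 -196.8   -2.1] spin 88.5 tool y at 78.8 j6 0.01 t 4.78
```

>>> {"fn": "jog_arm", "kwargs": {
  "motion": [
    {"x": 0,"y": 0,"z": -15,"spin": 0,"fingers": 1},
    {"x": 0,"y": 0,"z": -50,"spin": 0,"fingers": 1},
    {"x": 20,"y": -20,"z": -95,"spin": 8,"fingers": 1},
    {"x": 50,"y": -52,"z": -100,"spin": 17,"fingers": 1},
    {"x": 85,"y": -90,"z": -100,"spin": 27,"fingers": 1},
    {"x": 120,"y": -125,"z": -100,"spin": 37,"fingers": 1},
    {"x": 155,"y": -160,"z": -100,"spin": 47,"fingers": 1},
    {"x": 180,"y": -185,"z": -100,"spin": 57,"fingers": 1}
  ]
}}

```text
clock: 5.78
eef_pos: [0.4553, -0.275, 0.104]
tool_rot: [0.563, 0.826, -0.0, -0.001]
ft_force: [0.2, 0.4, -2.6]
grip_width: 0.0283
grasp_force: 60.6
```

Run:
```python
from h import *
go([.4464,-.2843,.105],-9.7)
```

```text
target j6 67.20804987384744
shift [ -5.4 -11.7  -1. ] spin 31.2 tool y at 21.5 j6 0.65 t 5.78
```

>>> {"fn": "jog_arm", "kwargs": {
  "motion": [
    {"x": -5,"y": -12,"z": 10,"spin": 10,"fingers": 1},
    {"x": -5,"y": -12,"z": 30,"spin": 20,"fingers": 1},
    {"x": -5,"y": -12,"z": 50,"spin": 31,"fingers": 1},
    {"x": -5,"y": -12,"z": 60,"spin": 31,"fingers": 1},
    {"x": -5,"y": -12,"z": 60,"spin": 31,"fingers": 1},
    {"x": -5,"y": -12,"z": 60,"spin": 31,"fingers": 1}
  ]
}}

```text
clock: 6.52
eef_pos: [0.4489, -0.2837, 0.0446]
tool_rot: [0.761, 0.649, 0.0, 0.001]
ft_force: [0.8, 0.1, -2.2]
grip_width: 0.0282
grasp_force: 60.5
```

Run:
```python
from h import *
from workcell import camera
go([.4464,-.2843,.010],-9.7)
c=camera("wrist");pickle.dump(c,open("w2.pkl","wb"));cv2.imwrite("pics/w2.png",c["pixels"][:,:,::-1])
```

```text
target j6 67.20804987384744
shift [-1.  -2.4 34.6] spin 0.6 tool y at -9.1 j6 1.17 t 6.53
```

View pics/w2.png

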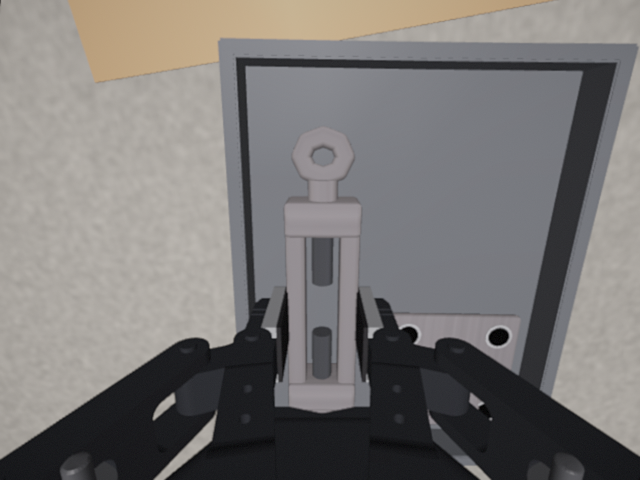

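The turnbuckle is held square, with its near eye at (323,155). The tray's left inner wall is at about column 245 and the anchor plate at (460,330), so it clears both. Lowering.

>>> {"fn": "jog_arm", "kwargs": {
  "motion": [
    {"x": 0,"y": 0,"z": 15,"spin": 0,"fingers": 1},
    {"x": 0,"y": 0,"z": 27,"spin": 0,"fingers": 1},
    {"x": 0,"y": 0,"z": 32,"spin": 0,"fingers": 1},
    {"x": 0,"y": 0,"z": 34,"spin": 0,"fingers": 1},
    {"x": 0,"y": 0,"z": 34,"spin": 0,"fingers": 1},
    {"x": 0,"y": 0,"z": 34,"spin": 0,"fingers": 1}
  ]
}}

```text
clock: 7.32
eef_pos: [0.4487, -0.2837, 0.0102]
tool_rot: [0.761, 0.648, 0.0, 0.0]
ft_force: [0.3, 0.1, -3.4]
grip_width: 0.0281
grasp_force: 60.6
```

>>> {"fn": "jog_arm", "kwargs": {
  "motion": [
    {"x": 0,"y": 0,"z": 1,"spin": 0,"fingers": 1},
    {"x": 0,"y": 0,"z": 1.5,"spin": 0,"fingers": 1},
    {"x": 0,"y": 0,"z": 1.5,"spin": 0,"fingers": 1}
  ]
}}

```text
clock: 7.7
eef_pos: [0.4487, -0.2837, 0.0092]
tool_rot: [0.761, 0.648, 0.0, 0.001]
ft_force: [-1.4, 0.7, 4.5]
grip_width: 0.0284
grasp_force: 61.4
```

>>> {"fn": "jog_arm", "kwargs": {
  "motion": [
    {"x": 0,"y": 0,"z": 0,"spin": 0,"fingers": 0.1},
    {"x": 0,"y": 0,"z": 0,"spin": 0,"fingers": 0.1},
    {"x": 0,"y": 0,"z": 0,"spin": 0,"fingers": 0.1},
    {"x": 0,"y": 0,"z": -15,"spin": 0,"fingers": 0.1},
    {"x": 0,"y": 0,"z": -50,"spin": 0,"fingers": 0.1},
    {"x": 0,"y": 0,"z": -100,"spin": 0,"fingers": -0.5},
    {"x": 0,"y": 0,"z": -130,"spin": 0,"fingers": -1},
    {"x": 0,"y": 0,"z": -130,"spin": 0,"fingers": -1}
  ]
}}

```text
clock: 8.7
eef_pos: [0.4504, -0.2848, 0.1425]
tool_rot: [0.761, 0.648, 0.001, 0.004]
ft_force: [0.9, 0.6, -0.3]
grip_width: 0.0853
grasp_force: 0.0
```

Run:
```python
from h import *
go([.40,-.08,.17],48)
```

```text
target j6 30.690067525979785
shift [194.1 -82.2 -28.7] spin -57.1 tool y at -9.1 j6 1.17 t 8.7
```

>>> {"fn": "jog_arm", "kwargs": {
  "motion": [
    {"x": 215,"y": -65,"z": -28,"spin": -57,"fingers": -1},
    {"x": 215,"y": -65,"z": -28,"spin": -57,"fingers": -1},
    {"x": 215,"y": -65,"z": -28,"spin": -57,"fingers": -1},
    {"x": 215,"y": -65,"z": -28,"spin": -57,"fingers": -1},
    {"x": 215,"y": -65,"z": -28,"spin": -57,"fingers": -1},
    {"x": 215,"y": -65,"z": -28,"spin": -57,"fingers": -1},
    {"x": 215,"y": -65,"z": -28,"spin": -57,"fingers": -1},
    {"x": 215,"y": -65,"z": -28,"spin": -57,"fingers": -1}
  ]
}}

```text
clock: 9.7
eef_pos: [0.4179, -0.0609, 0.166]
tool_rot: [0.36, 0.933, -0.0, -0.0]
ft_force: [-0.4, -0.0, 0.4]
grip_width: 0.0854
grasp_force: 0.0
```

Run:
```python
from h import *
from workcell import camera
go([.415,-.055,.05],48)
c=camera("wrist");pickle.dump(c,open("w3.pkl","wb"));cv2.imwrite("pics/w3.png",c["pixels"][:,:,::-1])
```

```text
target j6 34.45057823173673
shift [  6.    2.5 116. ] spin -0.2 tool y at 47.8 j6 0.59 t 9.7
```

View pics/w3.png

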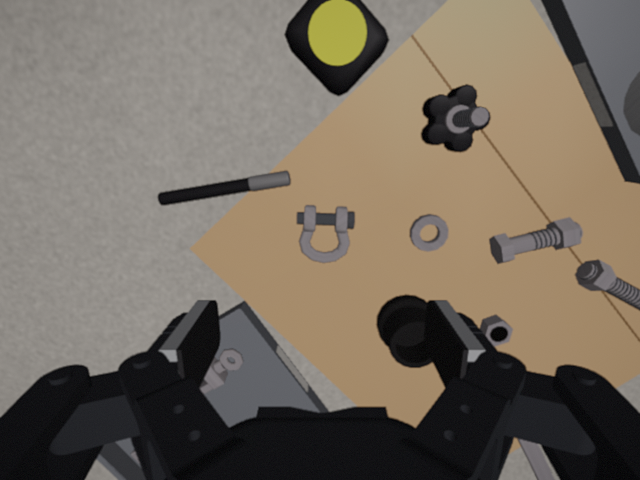

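The shackle pin runs from (297,218) to (354,219) with the bow crown at (325,260), square to the fingers. The pen (225,188) and washer (429,232) are clear of it. The knob base is at (453,119), the stud tip at (480,118), and the bolt spans (493,249) to (580,230).

Run:
```python
from h import *
c=pickle.load(open("w3.pkl","rb"))
def rep(n,px,z):
    e=p2w(c,px,z);d=e[1]-e[0];print(n,e[:,:2].round(4).tolist(),np.hypot(*d[:2]).round(4),np.degrees(np.arctan2(d[1],d[0])).round(1),e.mean(0)[:2].round(4));return e
e=rep("pin",[(297,218),(354,219)],.012)
rep("pinmid-crown",[(325.5,218.5),(325,262)],[.012,.0])
rep("bolt",[(492,249),(581,231)],.012)
rep("knob",[(453,119),(480,118)],[.02,.062])
m=e.mean(0); ang=np.degrees(np.arctan2(*(e[1]-e[0])[1::-1]))
go([m[0],m[1],.003],ang%180)
```

```text
pin [[0.3999, -0.0745], [0.4339, -0.0382]] 0.0497 46.8 [ 0.4169 -0.0564]
pinmid-crown [[0.4169, -0.0564], [0.4499, -0.0866]] 0.0448 -42.5 [ 0.4334 -0.0715]
bolt [[0.5373, 0.0349], [0.5752, 0.1013]] 0.0765 60.3 [0.5562 0.0681]
knob [[0.4232, 0.0717], [0.4261, 0.073]] 0.0032 25.5 [0.4247 0.0724]
target j6 35.521766913094616
shift [  3.8   2.8 163.1] spin 1.0 tool y at 47.8 j6 0.59 t 9.75
```

>>> {"fn": "jog_arm", "kwargs": {
  "motion": [
    {"x": 2,"y": 3,"z": 60,"spin": 1,"fingers": -1},
    {"x": 2,"y": 3,"z": 110,"spin": 1,"fingers": -1},
    {"x": 2,"y": 3,"z": 145,"spin": 1,"fingers": -1},
    {"x": 2,"y": 3,"z": 160,"spin": 1,"fingers": -1},
    {"x": 2,"y": 3,"z": 162,"spin": 1,"fingers": -1},
    {"x": 2,"y": 3,"z": 162,"spin": 1,"fingers": 1},
    {"x": 2,"y": 3,"z": 162,"spin": 1,"fingers": 1},
    {"x": 2,"y": 3,"z": 162,"spin": 1,"fingers": 1}
  ]
}}

```text
clock: 10.75
eef_pos: [0.4202, -0.0574, 0.0059]
tool_rot: [0.368, 0.93, 0.0, 0.001]
ft_force: [-0.6, 0.5, 5.1]
grip_width: 0.0478
grasp_force: 60.8
```

>>> {"fn": "jog_arm", "kwargs": {
  "motion": [
    {"x": 0,"y": 0,"z": 0,"spin": 0,"fingers": 1},
    {"x": 0,"y": 0,"z": 0,"spin": 0,"fingers": 1}
  ]
}}

```text
clock: 11.0
eef_pos: [0.4202, -0.0574, 0.0059]
tool_rot: [0.368, 0.93, 0.0, 0.002]
ft_force: [-0.7, 1.1, 4.9]
grip_width: 0.0478
grasp_force: 60.8
```

Run:
```python
from h import *
go([.5181,-.2509,.06],80.3)
```

```text
target j6 -16.13948884051419
shift [-203.9  -74.1  -53.8] spin -33.5 tool y at 46.8 j6 0.62 t 11.0
```

>>> {"fn": "jog_arm", "kwargs": {
  "motion": [
    {"x": 0,"y": 0,"z": -12,"spin": 0,"fingers": 1},
    {"x": 0,"y": 0,"z": -50,"spin": 0,"fingers": 1},
    {"x": -25,"y": -9,"z": -85,"spin": -5,"fingers": 1},
    {"x": -65,"y": -24,"z": -100,"spin": -12,"fingers": 1},
    {"x": -110,"y": -41,"z": -100,"spin": -20,"fingers": 1},
    {"x": -155,"y": -57,"z": -90,"spin": -28,"fingers": 1},
    {"x": -190,"y": -70,"z": -75,"spin": -33.5,"fingers": 1},
    {"x": -204,"y": -74,"z": -60,"spin": -33.5,"fingers": 1}
  ]
}}

```text
clock: 12.0
eef_pos: [0.5178, -0.2528, 0.0645]
tool_rot: [0.085, 0.996, -0.0, 0.001]
ft_force: [-0.4, -0.6, -1.7]
grip_width: 0.0481
grasp_force: 62.4
```

>>> {"fn": "jog_arm", "kwargs": {
  "motion": [
    {"x": 0,"y": 0,"z": 0,"spin": 0,"fingers": 1},
    {"x": 0,"y": 0,"z": 0,"spin": 0,"fingers": 1}
  ]
}}

```text
clock: 12.25
eef_pos: [0.5163, -0.2495, 0.0645]
tool_rot: [0.084, 0.996, 0.0, -0.001]
ft_force: [0.8, 0.7, -2.0]
grip_width: 0.0478
grasp_force: 62.4
```

Run:
```python
from h import *
from workcell import camera
go([.5181,-.2509,.011],80.3)
c=camera("wrist");pickle.dump(c,open("w4.pkl","wb"));cv2.imwrite("pics/w4.png",c["pixels"][:,:,::-1])
```

```text
target j6 -16.13948884051419
shift [-2.1 -1.1 53.5] spin 0.1 tool y at 80.4 j6 -0.28 t 12.25
```

View pics/w4.png

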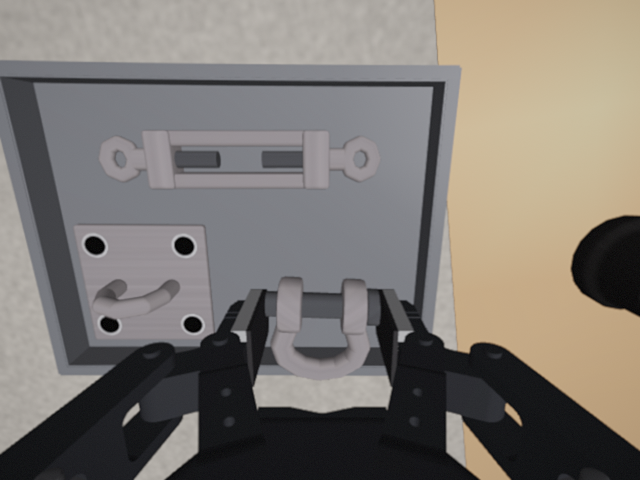

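The turnbuckle lies flat at (240,160). The shackle is held over free floor at (320,330), clear of the anchor plate (145,285) and the turnbuckle. Lowering it.

>>> {"fn": "jog_arm", "kwargs": {
  "motion": [
    {"x": -2,"y": 4,"z": 20,"spin": 0,"fingers": 1},
    {"x": -2,"y": 4,"z": 38,"spin": 0,"fingers": 1},
    {"x": -2,"y": 4,"z": 47,"spin": 0,"fingers": 1},
    {"x": -2,"y": 4,"z": 52,"spin": 0,"fingers": 1},
    {"x": -2,"y": 4,"z": 53,"spin": 0,"fingers": 1},
    {"x": -2,"y": 4,"z": 53,"spin": 0,"fingers": 1}
  ]
}}

```text
clock: 13.05
eef_pos: [0.5201, -0.2474, 0.012]
tool_rot: [0.084, 0.996, -0.0, 0.0]
ft_force: [0.9, -0.3, -0.8]
grip_width: 0.0476
grasp_force: 62.4
```

>>> {"fn": "jog_arm", "kwargs": {
  "motion": [
    {"x": 0,"y": 0,"z": 1,"spin": 0,"fingers": 1},
    {"x": 0,"y": 0,"z": 2,"spin": 0,"fingers": 1},
    {"x": 0,"y": 0,"z": 2.5,"spin": 0,"fingers": 1},
    {"x": 0,"y": 0,"z": 2.5,"spin": 0,"fingers": 1}
  ]
}}

```text
clock: 13.55
eef_pos: [0.52, -0.2474, 0.0099]
tool_rot: [0.084, 0.996, -0.0, 0.0]
ft_force: [-2.4, 0.6, 5.9]
grip_width: 0.0475
grasp_force: 63.2
```

>>> {"fn": "jog_arm", "kwargs": {
  "motion": [
    {"x": 0,"y": 0,"z": 0,"spin": 0,"fingers": -0.4},
    {"x": 0,"y": 0,"z": 0,"spin": 0,"fingers": -0.4},
    {"x": 0,"y": 0,"z": 0,"spin": 0,"fingers": -0.4},
    {"x": 0,"y": 0,"z": -15,"spin": 0,"fingers": -0.4},
    {"x": 0,"y": 0,"z": -60,"spin": 0,"fingers": -0.4},
    {"x": 0,"y": 0,"z": -110,"spin": 0,"fingers": -1},
    {"x": 0,"y": 0,"z": -160,"spin": 0,"fingers": -1},
    {"x": 0,"y": 0,"z": -160,"spin": 0,"fingers": -1}
  ]
}}

```text
clock: 14.55
eef_pos: [0.5229, -0.2487, 0.1754]
tool_rot: [0.084, 0.996, -0.002, 0.006]
ft_force: [-0.0, -0.7, 0.4]
grip_width: 0.0853
grasp_force: 0.0
```

Run:
```python
from h import *
go([.5447,-.0663,.17],83)
```

```text
target j6 0.06018828805132159
shift [  9.1 183.5   4.7] spin -2.7 tool y at 80.3 j6 -0.28 t 14.55
```

>>> {"fn": "jog_arm", "kwargs": {
  "motion": [
    {"x": 9,"y": 183,"z": 5,"spin": -2.6,"fingers": -1},
    {"x": 9,"y": 183,"z": 5,"spin": -2.6,"fingers": -1},
    {"x": 9,"y": 183,"z": 5,"spin": -2.6,"fingers": -1},
    {"x": 9,"y": 183,"z": 5,"spin": -2.6,"fingers": -1},
    {"x": 9,"y": 183,"z": 5,"spin": -2.6,"fingers": -1},
    {"x": 9,"y": 183,"z": 5,"spin": -2.6,"fingers": -1}
  ]
}}

```text
clock: 15.3
eef_pos: [0.5413, -0.0666, 0.1638]
tool_rot: [0.062, 0.998, -0.0, -0.0]
ft_force: [0.6, -0.1, 0.4]
grip_width: 0.0853
grasp_force: 0.0
```

Run:
```python
from h import *
from workcell import camera
go([.5447,-.0663,.15],83)
c=camera("wrist");pickle.dump(c,open("w5.pkl","wb"));cv2.imwrite("pics/w5.png",cv2.convertScaleAbs(c["pixels"][:,:,::-1],alpha=1.8))
```

```text
target j6 0.06018828805132159
shift [-3.3  0.7 13.8] spin -0.2 tool y at 82.8 j6 0.0 t 15.3
```

View pics/w5.png

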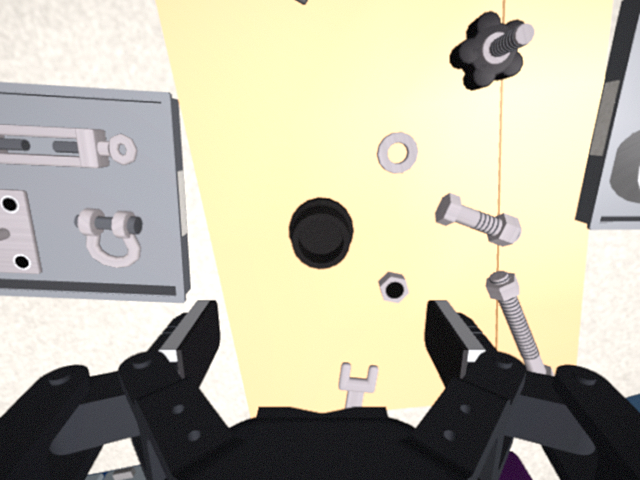

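Both anchor-tray parts lie flat. The foot is at (321,233) with its socket centre near (321,237). The bolt head is at (450,209) and its nut at (503,229), the knob hub at (495,48) and stud tip (523,35).

Run:
```python
from h import *
c=pickle.load(open("w5.pkl","rb"))
print("socket",p2w(c,[(321,236.5)],.044).round(4),"tread L/R",p2w(c,[(289.5,228),(352.5,228)],.01).round(4))
print("pred tread outline rows", [w2p(c,[[.5445+.029*s,-.0665,.006],[.5445+.024*s,-.0665,.044]]).round(0).tolist() for s in(-1,1)])
print("knob",p2w(c,[(489,50),(523,35)],[.02,.062]).round(4))
e=p2w(c,[(440,209),(516,233)],.012);print("bolt",e.round(4))
```

```text
socket [[ 0.5436 -0.0681  0.044 ]] tread L/R [[ 0.5421 -0.0959  0.01  ]
 [ 0.549  -0.041   0.01  ]]
pred tread outline rows [[[319.0, 193.0], [319.0, 207.0]], [[327.0, 256.0], [327.0, 266.0]]]
knob [[0.4248 0.0707 0.02  ]
 [0.4257 0.0724 0.062 ]]
bolt [[0.541  0.0349 0.012 ]
 [0.5707 0.0997 0.012 ]]
```

Run:
```python
from h import *
go([.546,-.068,.018],83)
```

```text
target j6 -0.09918416872557145
shift [ -4.8  -0.6 145.8] spin -0.2 tool y at 82.8 j6 0.0 t 15.35
```

>>> {"fn": "jog_arm", "kwargs": {
  "motion": [
    {"x": -5,"y": -1,"z": 50,"spin": 0,"fingers": -1},
    {"x": -5,"y": -1,"z": 95,"spin": 0,"fingers": -1},
    {"x": -5,"y": -1,"z": 130,"spin": 0,"fingers": -1},
    {"x": -5,"y": -1,"z": 146,"spin": 0,"fingers": -1},
    {"x": -5,"y": -1,"z": 146,"spin": 0,"fingers": -1},
    {"x": -5,"y": -1,"z": 146,"spin": 0,"fingers": 1},
    {"x": -5,"y": -1,"z": 146,"spin": 0,"fingers": 1},
    {"x": -5,"y": -1,"z": 146,"spin": 0,"fingers": 1}
  ]
}}

```text
clock: 16.35
eef_pos: [0.548, -0.0673, 0.0202]
tool_rot: [0.062, 0.998, -0.0, 0.002]
ft_force: [-1.5, -1.0, 5.6]
grip_width: 0.0463
grasp_force: 61.3
```

>>> {"fn": "jog_arm", "kwargs": {
  "motion": [
    {"x": 0,"y": 0,"z": 0,"spin": 0,"fingers": 1},
    {"x": 0,"y": 0,"z": 0,"spin": 0,"fingers": 1}
  ]
}}

```text
clock: 16.6
eef_pos: [0.548, -0.0673, 0.0202]
tool_rot: [0.062, 0.998, -0.0, 0.002]
ft_force: [-1.0, -0.8, 5.9]
grip_width: 0.0463
grasp_force: 61.3
```

Run:
```python
from h import *
T=pickle.load(open("trays.pkl","rb"))["collar"];a=T[2]
for n,l in dict(foot=(.036,.060),knob=(-.042,-.060),bolt=(-.040,.050)).items():
    print(n,(T[:2]+[l[0]*np.cos(a)-l[1]*np.sin(a),l[0]*np.sin(a)+l[1]*np.cos(a)]).round(4))
    if n=="foot": go([T[0]+l[0]*np.cos(a)-l[1]*np.sin(a),T[1]+l[0]*np.sin(a)+l[1]*np.cos(a),.075],82.9)
```

```text
foot [0.5397 0.33  ]
target j6 38.54168769865751
shift [ 56.8 393.2 -55.3] spin 0.0 tool y at 82.9 j6 0.0 t 16.6
knob [0.4475 0.2205]
bolt [0.463  0.3294]
```

>>> {"fn": "jog_arm", "kwargs": {
  "motion": [
    {"x": 0,"y": 0,"z": -15,"spin": 0,"fingers": 1},
    {"x": 0,"y": 0,"z": -55,"spin": 0,"fingers": 1},
    {"x": 3,"y": 20,"z": -80,"spin": 0,"fingers": 1},
    {"x": 8,"y": 60,"z": -80,"spin": 0,"fingers": 1},
    {"x": 16,"y": 110,"z": -80,"spin": 0,"fingers": 1},
    {"x": 24,"y": 165,"z": -80,"spin": 0,"fingers": 1},
    {"x": 32,"y": 220,"z": -80,"spin": 0,"fingers": 1},
    {"x": 40,"y": 275,"z": -80,"spin": 0,"fingers": 1}
  ]
}}

```text
clock: 17.6
eef_pos: [0.5403, 0.2128, 0.0992]
tool_rot: [0.061, 0.998, 0.0, 0.001]
ft_force: [1.0, -0.5, -1.1]
grip_width: 0.0462
grasp_force: 61.8
```

Run:
```python
from h import *
go([.5397,.33,.065],82.9)
```

```text
target j6 38.54373434739992
shift [ 15.1 116.2  34.2] spin 0.1 tool y at 83.0 j6 0.5 t 17.6
```

>>> {"fn": "jog_arm", "kwargs": {
  "motion": [
    {"x": 6,"y": 45,"z": 0,"spin": 0,"fingers": 1},
    {"x": 12,"y": 85,"z": 10,"spin": 0,"fingers": 1},
    {"x": 15,"y": 110,"z": 25,"spin": 0,"fingers": 1},
    {"x": 15,"y": 116,"z": 34,"spin": 0,"fingers": 1},
    {"x": 15,"y": 116,"z": 34,"spin": 0,"fingers": 1},
    {"x": 15,"y": 116,"z": 34,"spin": 0,"fingers": 1}
  ]
}}

```text
clock: 18.35
eef_pos: [0.5401, 0.3264, 0.0641]
tool_rot: [0.062, 0.998, -0.0, -0.0]
ft_force: [0.1, -0.3, -1.5]
grip_width: 0.0461
grasp_force: 61.8
```

Run:
```python
from h import *
from workcell import camera
go([.5397,.33,.0245],82.9)
c=camera("wrist");pickle.dump(c,open("w6.pkl","wb"));cv2.imwrite("pics/w6.png",cv2.convertScaleAbs(c["pixels"][:,:,::-1],alpha=1.5))
```

```text
target j6 38.54373434739992
shift [ 0.8  3.5 39.6] spin -0.1 tool y at 82.8 j6 0.67 t 18.35
```

View pics/w6.png

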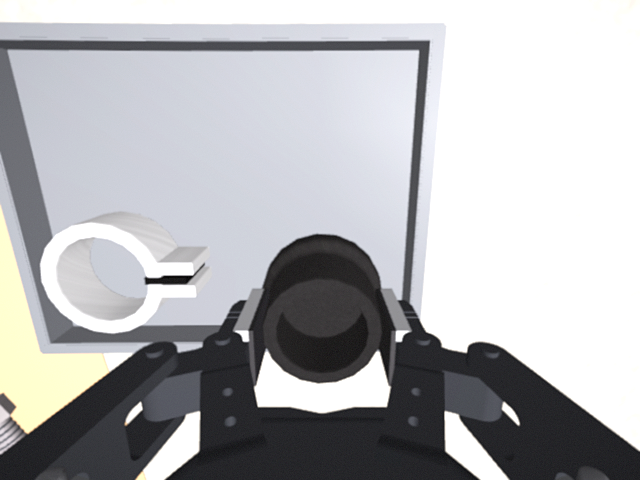

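The foot hangs upright at (322,310), the collar lugs at (190,270) are clear, and the right wall is clear. Lowering it.

>>> {"fn": "jog_arm", "kwargs": {
  "motion": [
    {"x": 2,"y": 1,"z": 15,"spin": 0,"fingers": 1},
    {"x": 2,"y": 1,"z": 28,"spin": 0,"fingers": 1},
    {"x": 2,"y": 1,"z": 36,"spin": 0,"fingers": 1},
    {"x": 2,"y": 1,"z": 38.5,"spin": 0,"fingers": 1},
    {"x": 2,"y": 1,"z": 39.5,"spin": 0,"fingers": 1},
    {"x": 2,"y": 1,"z": 40.5,"spin": 0,"fingers": 1},
    {"x": 2,"y": 1,"z": 40.5,"spin": 0,"fingers": 1}
  ]
}}

```text
clock: 19.27
eef_pos: [0.5382, 0.3294, 0.0242]
tool_rot: [0.061, 0.998, 0.0, 0.0]
ft_force: [-2.5, -0.7, 3.5]
grip_width: 0.0464
grasp_force: 62.3
```

>>> {"fn": "jog_arm", "kwargs": {
  "motion": [
    {"x": 0,"y": 0,"z": 0,"spin": 0,"fingers": -0.35},
    {"x": 0,"y": 0,"z": 0,"spin": 0,"fingers": -0.35},
    {"x": 0,"y": 0,"z": 0,"spin": 0,"fingers": -0.35},
    {"x": 0,"y": 0,"z": -15,"spin": 0,"fingers": -0.35},
    {"x": 0,"y": 0,"z": -60,"spin": 0,"fingers": -0.35},
    {"x": 0,"y": 0,"z": -110,"spin": 0,"fingers": -0.35},
    {"x": 0,"y": 0,"z": -140,"spin": 0,"fingers": 0},
    {"x": 0,"y": 0,"z": -140,"spin": 0,"fingers": 0}
  ]
}}

```text
clock: 20.27
eef_pos: [0.54, 0.3304, 0.1683]
tool_rot: [0.061, 0.998, 0.002, 0.004]
ft_force: [-0.1, 0.0, -0.2]
grip_width: 0.0428
grasp_force: 0.0
```

Run:
```python
from h import *
go([.4245,.0718,.16],83)
```

```text
target j6 16.600157367105965
shift [  82.9 -270.9    6.3] spin -0.1 tool y at 82.9 j6 0.67 t 20.27
```

>>> {"fn": "jog_arm", "kwargs": {
  "motion": [
    {"x": 83,"y": -271,"z": 6,"spin": 0,"fingers": 0},
    {"x": 83,"y": -271,"z": 6,"spin": 0,"fingers": 0},
    {"x": 83,"y": -271,"z": 6,"spin": 0,"fingers": 0},
    {"x": 83,"y": -271,"z": 6,"spin": 0,"fingers": 0},
    {"x": 83,"y": -271,"z": 6,"spin": 0,"fingers": 0},
    {"x": 83,"y": -271,"z": 6,"spin": 0,"fingers": 0},
    {"x": 83,"y": -271,"z": 6,"spin": 0,"fingers": 0},
    {"x": 83,"y": -271,"z": 6,"spin": 0,"fingers": 0}
  ]
}}

```text
clock: 21.28
eef_pos: [0.4227, 0.0712, 0.1572]
tool_rot: [0.061, 0.998, 0.0, -0.0]
ft_force: [0.7, 0.2, 0.1]
grip_width: 0.0428
grasp_force: 0.0
```

Run:
```python
from h import *
from workcell import camera
go([.4245,.0718,.15],83)
c=camera("wrist");pickle.dump(c,open("w7.pkl","wb"));cv2.imwrite("pics/w7.png",cv2.convertScaleAbs(c["pixels"][:,:,::-1],alpha=1.3))
```

```text
target j6 16.600157367105965
shift [-1.7  0.8  7.2] spin 0.0 tool y at 83.0 j6 0.29 t 21.27
```

View pics/w7.png

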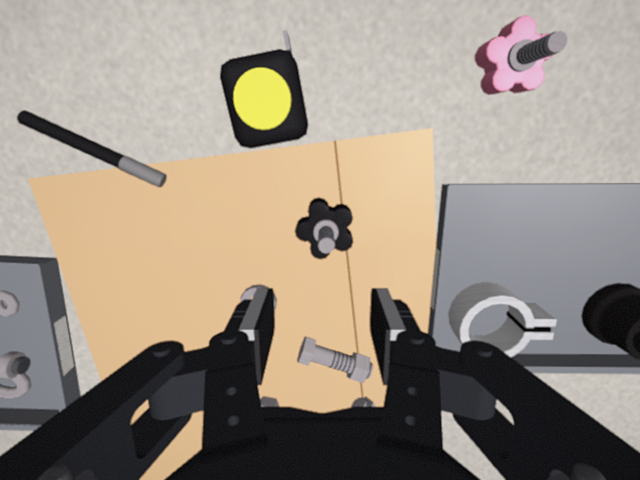

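The knob's stud tip is at (327,244) and its hub at (326,231). It is the black one; the pink one is at (520,60).

Run:
```python
from h import *
c=pickle.load(open("w7.pkl","rb"))
print(p2w(c,[(327,244),(325,229)],[.062,.020]).round(4))
p=p2w(c,[(327,244)],.062)[0]; go([p[0],p[1],.030],83)
e=p2w(c,[(304,350),(366,368)],.012);print("bolt ends",e.round(4))
```

```text
[[0.4241 0.0743 0.062 ]
 [0.424  0.0732 0.02  ]]
target j6 16.941386103473832
shift [ -1.1   3.3 127.2] spin 0.0 tool y at 83.0 j6 0.29 t 21.32
bolt ends [[0.5418 0.0391 0.012 ]
 [0.5688 0.0959 0.012 ]]
```

>>> {"fn": "jog_arm", "kwargs": {
  "motion": [
    {"x": -1,"y": 2.5,"z": 40,"spin": 0,"fingers": 0},
    {"x": -1,"y": 2.5,"z": 80,"spin": 0,"fingers": 0},
    {"x": -1,"y": 2.5,"z": 110,"spin": 0,"fingers": 0},
    {"x": -1,"y": 2.5,"z": 126,"spin": 0,"fingers": 0},
    {"x": -1,"y": 2.5,"z": 126,"spin": 0,"fingers": 0.2},
    {"x": -1,"y": 2.5,"z": 126,"spin": 0,"fingers": 0.5},
    {"x": -1,"y": 2.5,"z": 126,"spin": 0,"fingers": 0.7},
    {"x": -1,"y": 2.5,"z": 126,"spin": 0,"fingers": 1}
  ]
}}

```text
clock: 22.32
eef_pos: [0.4246, 0.0732, 0.0323]
tool_rot: [0.061, 0.998, 0.001, 0.001]
ft_force: [-0.3, 1.6, 1.5]
grip_width: 0.0102
grasp_force: 58.4
```

>>> {"fn": "jog_arm", "kwargs": {
  "motion": [
    {"x": 0,"y": 0,"z": 0,"spin": 0,"fingers": 1},
    {"x": 0,"y": 0,"z": 0,"spin": 0,"fingers": 1},
    {"x": 0,"y": 0,"z": 0,"spin": 0,"fingers": 1}
  ]
}}

```text
clock: 22.7
eef_pos: [0.4246, 0.0732, 0.0323]
tool_rot: [0.061, 0.998, 0.001, 0.001]
ft_force: [-0.4, 2.9, 5.4]
grip_width: 0.01
grasp_force: 58.5
```

Run:
```python
from h import *
go([.4475,.2205,.08],83)
```

```text
target j6 33.23119339861533
shift [ -4.8 149.  -47.5] spin -0.0 tool y at 83.0 j6 0.29 t 22.7
```

>>> {"fn": "jog_arm", "kwargs": {
  "motion": [
    {"x": 0,"y": 0,"z": -15,"spin": 0,"fingers": 1},
    {"x": 0,"y": 0,"z": -45,"spin": 0,"fingers": 1},
    {"x": -1,"y": 35,"z": -60,"spin": 0,"fingers": 1},
    {"x": -2,"y": 80,"z": -60,"spin": 0,"fingers": 1},
    {"x": -4,"y": 120,"z": -60,"spin": 0,"fingers": 1},
    {"x": -5,"y": 145,"z": -50,"spin": 0,"fingers": 1},
    {"x": -5,"y": 149,"z": -40,"spin": 0,"fingers": 1},
    {"x": -5,"y": 149,"z": -30,"spin": 0,"fingers": 1}
  ]
}}

```text
clock: 23.7
eef_pos: [0.446, 0.2192, 0.0603]
tool_rot: [0.061, 0.998, -0.001, -0.001]
ft_force: [-0.7, -0.6, -1.1]
grip_width: 0.0104
grasp_force: 58.5
```

>>> {"fn": "jog_arm", "kwargs": {
  "motion": [
    {"x": 0,"y": 0,"z": 0,"spin": 0,"fingers": 1},
    {"x": 0,"y": 0,"z": 0,"spin": 0,"fingers": 1}
  ]
}}

```text
clock: 23.95
eef_pos: [0.4468, 0.2191, 0.0615]
tool_rot: [0.062, 0.998, -0.0, -0.0]
ft_force: [-0.0, 0.5, -0.4]
grip_width: 0.0099
grasp_force: 58.5
```

Run:
```python
from h import *
from workcell import camera
go([.4475,.2205,.0363],83)
c=camera("wrist");pickle.dump(c,open("w8.pkl","wb"));cv2.imwrite("pics/w8.png",cv2.convertScaleAbs(c["pixels"][:,:,::-1],alpha=1.3))
```

```text
target j6 33.23119339861533
shift [-0.5  1.5 25.2] spin -0.1 tool y at 82.9 j6 0.58 t 23.95
```

View pics/w8.png

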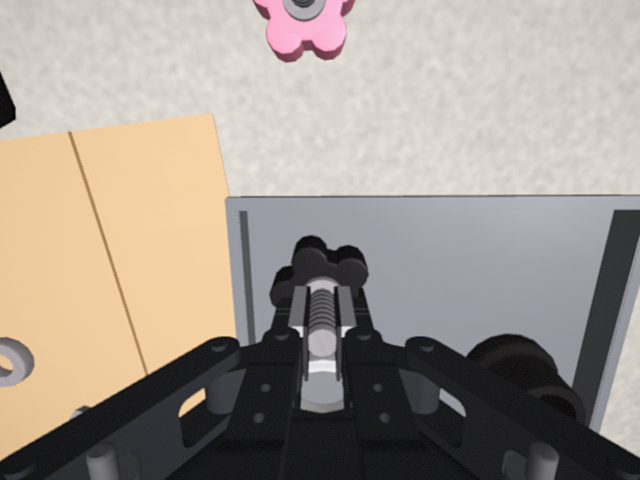

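The knob hangs upright at (320,290) over free floor, with the left wall at column 240 clear. The foot stands in the tray at (525,370). Lowering it.

>>> {"fn": "jog_arm", "kwargs": {
  "motion": [
    {"x": 1,"y": 3,"z": 10,"spin": 0,"fingers": 1},
    {"x": 1,"y": 3,"z": 18,"spin": 0,"fingers": 1},
    {"x": 1,"y": 3,"z": 22,"spin": 0,"fingers": 1},
    {"x": 1,"y": 3,"z": 24,"spin": 0,"fingers": 1},
    {"x": 1,"y": 3,"z": 25,"spin": 0,"fingers": 1},
    {"x": 1,"y": 3,"z": 26,"spin": 0,"fingers": 1},
    {"x": 1,"y": 3,"z": 26,"spin": 0,"fingers": 1}
  ]
}}

```text
clock: 24.88
eef_pos: [0.4461, 0.2231, 0.0363]
tool_rot: [0.061, 0.998, 0.0, 0.0]
ft_force: [-2.2, -0.5, 5.5]
grip_width: 0.0104
grasp_force: 59.3
```

>>> {"fn": "jog_arm", "kwargs": {
  "motion": [
    {"x": 0,"y": 0,"z": 0,"spin": 0,"fingers": 0.4},
    {"x": 0,"y": 0,"z": 0,"spin": 0,"fingers": 0.4},
    {"x": 0,"y": 0,"z": 0,"spin": 0,"fingers": 0.4},
    {"x": 0,"y": 0,"z": -20,"spin": 0,"fingers": 0.4},
    {"x": 0,"y": 0,"z": -60,"spin": 0,"fingers": 0.4},
    {"x": 0,"y": 0,"z": -110,"spin": 0,"fingers": 0.4},
    {"x": 0,"y": 0,"z": -130,"spin": 0,"fingers": 0},
    {"x": 0,"y": 0,"z": -130,"spin": 0,"fingers": 0}
  ]
}}

```text
clock: 25.88
eef_pos: [0.4475, 0.2238, 0.1671]
tool_rot: [0.062, 0.998, 0.001, 0.002]
ft_force: [0.5, 0.5, -0.1]
grip_width: 0.0428
grasp_force: 0.0
```

Run:
```python
from h import *
go([.554,.064,.16],154)
```

```text
target j6 122.58979554297666
shift [-125.3 -145.5    7.2] spin 108.9 tool y at 82.9 j6 0.59 t 25.88
```

>>> {"fn": "jog_arm", "kwargs": {
  "motion": [
    {"x": -125,"y": -145.5,"z": 7,"spin": -71,"fingers": 0},
    {"x": -125,"y": -145.5,"z": 7,"spin": -71,"fingers": 0},
    {"x": -125,"y": -145.5,"z": 7,"spin": -71,"fingers": 0},
    {"x": -125,"y": -145.5,"z": 7,"spin": -71,"fingers": 0},
    {"x": -125,"y": -145.5,"z": 7,"spin": -71,"fingers": 0},
    {"x": -125,"y": -145.5,"z": 7,"spin": -71,"fingers": 0},
    {"x": -125,"y": -145.5,"z": 7,"spin": -71,"fingers": 0},
    {"x": -125,"y": -145.5,"z": 7,"spin": -71,"fingers": 0}
  ]
}}

```text
clock: 26.88
eef_pos: [0.5513, 0.0632, 0.1564]
tool_rot: [-0.529, 0.849, 0.001, -0.002]
ft_force: [0.3, 0.0, -0.3]
grip_width: 0.0431
grasp_force: 0.0
```

Run:
```python
from h import *
from workcell import camera
go([.554,.064,.15],154)
c=camera("wrist");pickle.dump(c,open("w9.pkl","wb"));cv2.imwrite("pics/w9.png",cv2.convertScaleAbs(c["pixels"][:,:,::-1],alpha=1.3))
```

```text
target j6 -57.41020445702334
shift [-1.9 -2.   6.4] spin -0.2 tool y at 153.8 j6 -1.0 t 26.88
```

View pics/w9.png

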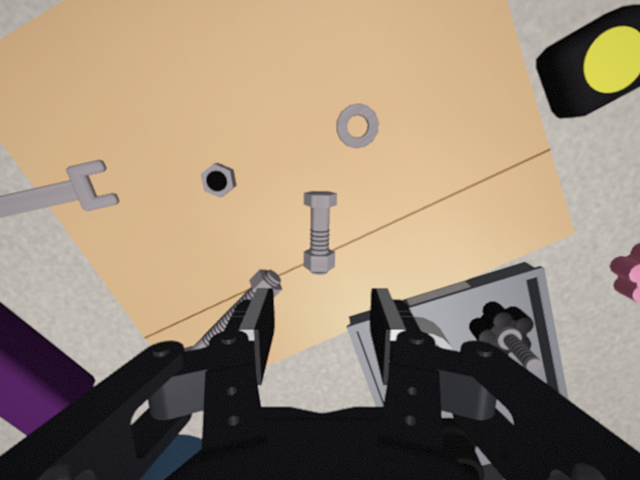

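The short bolt is square to the fingers, head at (320,198), nut at (319,261), bare shank centre about (320,227). The long bolt tip (266,278) is clear of the finger strip. The knob stands in its tray.

Run:
```python
from h import *
c=pickle.load(open("w9.pkl","rb"))
e=p2w(c,[(320,192),(319,273),(320,227)],[.012,.012,.012]);print(e.round(4),np.hypot(*(e[1]-e[0])[:2]),np.degrees(np.arctan2(*(e[1]-e[0])[1::-1])))
go([e[2,0],e[2,1],.004],154)
```

```text
[[0.5395 0.0363 0.012 ]
 [0.572  0.1002 0.012 ]
 [0.5527 0.063  0.012 ]] 0.07171856992456732 63.04845231182225
target j6 -57.49782596516778
shift [ -0.5  -1.5 152.7] spin -0.2 tool y at 153.8 j6 -1.0 t 26.93
```

>>> {"fn": "jog_arm", "kwargs": {
  "motion": [
    {"x": 0,"y": -1.5,"z": 50,"spin": 0.5,"fingers": 0},
    {"x": 0,"y": -1.5,"z": 100,"spin": 0.5,"fingers": 0},
    {"x": 0,"y": -1.5,"z": 135,"spin": 0.5,"fingers": 0},
    {"x": 0,"y": -1.5,"z": 150,"spin": 0.5,"fingers": 0},
    {"x": 0,"y": -1.5,"z": 152,"spin": 0.5,"fingers": 0},
    {"x": 0,"y": -1.5,"z": 152,"spin": 0.5,"fingers": 0.4},
    {"x": 0,"y": -1.5,"z": 152,"spin": 0.5,"fingers": 1},
    {"x": 0,"y": -1.5,"z": 152,"spin": 0.5,"fingers": 1}
  ]
}}

```text
clock: 27.92
eef_pos: [0.5552, 0.0629, 0.0082]
tool_rot: [-0.526, 0.851, -0.001, 0.002]
ft_force: [-0.8, -0.1, 6.5]
grip_width: 0.0134
grasp_force: 59.0
```

>>> {"fn": "jog_arm", "kwargs": {
  "motion": [
    {"x": 0,"y": 0,"z": 0,"spin": 0,"fingers": 1},
    {"x": 0,"y": 0,"z": 0,"spin": 0,"fingers": 1},
    {"x": 0,"y": 0,"z": 0,"spin": 0,"fingers": 1}
  ]
}}

```text
clock: 28.3
eef_pos: [0.5552, 0.0629, 0.0082]
tool_rot: [-0.526, 0.851, -0.001, 0.002]
ft_force: [-0.7, 0.2, 6.5]
grip_width: 0.013
grasp_force: 59.0
```

Run:
```python
from h import *
go([.463,.3294,.075],172.9)
```

```text
target j6 -47.47016192755805
shift [-197.3  201.4  -67. ] spin -19.5 tool y at 153.4 j6 -0.99 t 28.3
```

>>> {"fn": "jog_arm", "kwargs": {
  "motion": [
    {"x": 0,"y": 0,"z": -15,"spin": 0,"fingers": 1},
    {"x": 0,"y": 0,"z": -55,"spin": 0,"fingers": 1},
    {"x": -15,"y": 15,"z": -95,"spin": -2,"fingers": 1},
    {"x": -48,"y": 49,"z": -100,"spin": -5,"fingers": 1},
    {"x": -85,"y": 87,"z": -100,"spin": -9,"fingers": 1},
    {"x": -122,"y": 125,"z": -100,"spin": -13,"fingers": 1},
    {"x": -160,"y": 164,"z": -100,"spin": -17,"fingers": 1},
    {"x": -188,"y": 192,"z": -100,"spin": -19.5,"fingers": 1}
  ]
}}

```text
clock: 29.3
eef_pos: [0.4649, 0.3186, 0.1071]
tool_rot: [-0.663, 0.748, 0.0, 0.0]
ft_force: [1.5, 0.3, -2.3]
grip_width: 0.0131
grasp_force: 58.8
```

>>> {"fn": "jog_arm", "kwargs": {
  "motion": [
    {"x": -9,"y": 9,"z": 15,"spin": 0,"fingers": 1},
    {"x": -9,"y": 9,"z": 35,"spin": 0,"fingers": 1},
    {"x": -9,"y": 9,"z": 50,"spin": 0,"fingers": 1},
    {"x": -9,"y": 9,"z": 50,"spin": 0,"fingers": 1},
    {"x": -9,"y": 9,"z": 50,"spin": 0,"fingers": 1}
  ]
}}

```text
clock: 29.92
eef_pos: [0.4587, 0.3263, 0.0568]
tool_rot: [-0.662, 0.75, -0.0, 0.0]
ft_force: [-0.2, -0.5, -1.1]
grip_width: 0.0132
grasp_force: 58.7
```

Run:
```python
from h import *
from workcell import camera
go([.463,.3294,.0122],172.9)
c=camera("wrist");pickle.dump(c,open("w10.pkl","wb"));cv2.imwrite("pics/w10.png",cv2.convertScaleAbs(c["pixels"][:,:,::-1],alpha=1.3))
```

```text
target j6 -47.47016192755805
shift [-3.6 -3.8 44.6] spin -0.0 tool y at 172.9 j6 -0.83 t 29.93
```

View pics/w10.png

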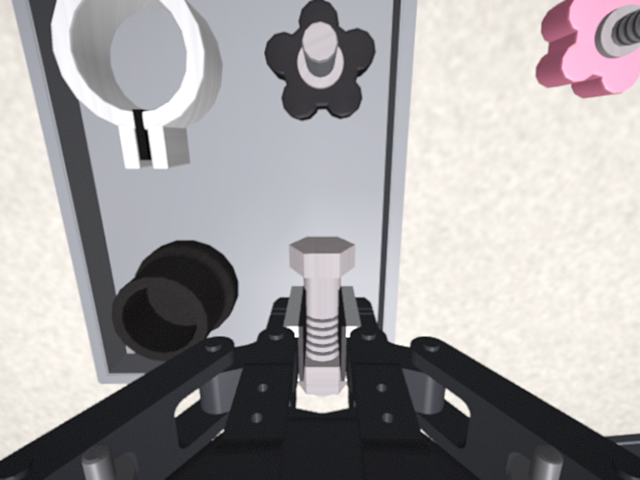

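The bolt is held level, head at (322,255), with clear floor around it: knob at (320,60), foot at (175,300), right wall at column 390. Lowering it.

>>> {"fn": "jog_arm", "kwargs": {
  "motion": [
    {"x": 0,"y": 0,"z": 15,"spin": 0,"fingers": 1},
    {"x": 0,"y": 0,"z": 30,"spin": 0,"fingers": 1},
    {"x": 0,"y": 0,"z": 40,"spin": 0,"fingers": 1},
    {"x": 0,"y": 0,"z": 43,"spin": 0,"fingers": 1},
    {"x": 0,"y": 0,"z": 44.5,"spin": 0,"fingers": 1},
    {"x": 0,"y": 0,"z": 45.5,"spin": 0,"fingers": 1},
    {"x": 0,"y": 0,"z": 45.5,"spin": 0,"fingers": 1}
  ]
}}

```text
clock: 30.85
eef_pos: [0.4571, 0.3259, 0.0122]
tool_rot: [-0.662, 0.749, 0.0, -0.001]
ft_force: [-5.9, -4.1, 9.6]
grip_width: 0.0132
grasp_force: 60.0
```

>>> {"fn": "jog_arm", "kwargs": {
  "motion": [
    {"x": 0,"y": 0,"z": 0,"spin": 0,"fingers": 0.4},
    {"x": 0,"y": 0,"z": 0,"spin": 0,"fingers": 0.4},
    {"x": 0,"y": 0,"z": 0,"spin": 0,"fingers": 0.4},
    {"x": 0,"y": 0,"z": -10,"spin": 0,"fingers": 0.4},
    {"x": 0,"y": 0,"z": -40,"spin": 0,"fingers": 0.4},
    {"x": 0,"y": 0,"z": -90,"spin": 0,"fingers": 0.4},
    {"x": 0,"y": 0,"z": -140,"spin": 0,"fingers": 0.4},
    {"x": 0,"y": 0,"z": -150,"spin": 0,"fingers": 0.4}
  ]
}}

```text
clock: 31.85
eef_pos: [0.4604, 0.3284, 0.166]
tool_rot: [-0.662, 0.749, -0.0, 0.004]
ft_force: [1.1, 0.3, -0.7]
grip_width: 0.0258
grasp_force: 0.0
```

Run:
```python
from h import *
from workcell import camera
w=camera("wrist");t=camera("top")
A=cv2.resize(w["pixels"][:,:,::-1],(400,300)); B=cv2.resize(t["pixels"][75:315,90:560,::-1],(800,300*800//620))
o=np.zeros((600,800,3),np.uint8);o[:B.shape[0]]=B[:600]
h=600-B.shape[0];A=cv2.resize(w["pixels"][:,:,::-1],(h*4//3,h));o[B.shape[0]:,:A.shape[1]]=A
cv2.imwrite("pics/fin.png",cv2.convertScaleAbs(o,alpha=1.4))
```

```text
(no output)
```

View pics/fin.png

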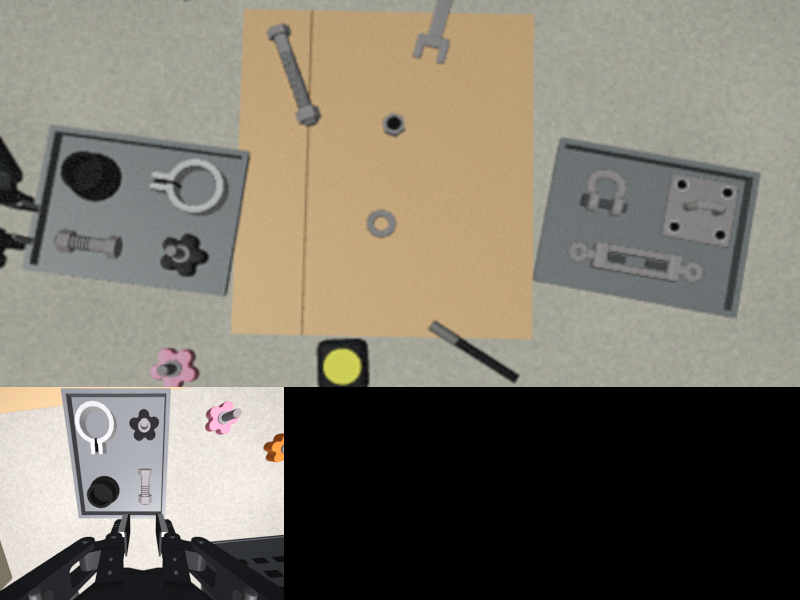

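All five parts sit flat in their trays, well apart: foot (90,175), bolt (90,243), knob (183,255), shackle (605,195), turnbuckle (635,262). The long bolt has not moved.

```bash
python3 -c "
from workcell import bot
print(bot.job_done())"
```

```text
the job is handed in; nothing more can be done
None
```

The job is handed in at about 32 s of the 125 s allowed: both kits are made up with all five parts set down on their tray floors, and the long bolt and look-alike knobs were left alone; the verdict was not shown.

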